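# Brace the tub in the soap rack and twist its cap free

## Robot

A 6-joint arm with a two-finger parallel gripper is mounted at the origin on the work surface. World frame = base frame: x ahead of the robot, y to its left, z up, the work surface at z = 0. Lengths are in m, angles in rad, forces in N, time in s.
With the tool pointing down it reaches from about 0.35 to 0.975 m from the base axis. Payload 4.9 kg.
Tool frame: the origin (TCP) lies on the front face of the gripper's body, between the roots of the fingers; the fingertips stand 73 mm ahead of it and the grasp point (between the pads) lies 54 mm ahead of it (tcp_to_grasp is the distance from the TCP to the grasp point, in m); z points along the fingers, y is the direction in which the jaws open and shut (so a half turn about z gives the same grasp; the last joint's range is limited). The gripper opens to 85 mm and grips with 20 to 120 N. Pads are 22 mm wide; open, the fingers measure 114 mm over their backs; the gripper's body (76 mm by 85 mm) begins 54 mm behind the grasp point. The pads swing forward as they close: fully open they stand 13 mm farther back than shut.
Start: joints at [-1.25, 0.053, 1.613, -0, 1.476, -0.119], TCP at [0.266, -0.566, 0.304] pointing down, gripper open.
Joint ranges: [-3.01, 3.01], [-1.01, 2.22], [0.06, 2.58], [-1.02, 4.17], [0.09, 2.62], [-3.14, 3.14]. Speed limits (rad/s): [2.57, 2.57, 3.14, 3.14, 3.14, 3.14].

## Interface

Orientations are given as [roll, pitch, yaw] about the fixed x, y, z axes, in that order (R = Rz(yaw) Ry(pitch) Rx(roll)).
In Python, from cell import sense, capture, camera_info, job_done, recognise, tcp_to_grasp gives the robot as it stands.
- The arm moves only by the tool jog_arm, never from a script. Its argument "increments" is a list of rows, each an object with "jaw": the closure, from -1 (fully open) to 1 (shut), so that 0 is half open; "offset": the shift along the tool's x, y, z in m, a list of three; "twist": the turn, a rotation vector about the tool's x, y, z in rad, a list of three. A call has 1 to 12 rows; each row shifts and turns the commanded pose from where the row before left it, along the tool's axes as they then stand; what a row does not reach is not made up. A row lasts 1/12 s, in which the tool goes at most 41.7 mm and 7.16 degrees, less where a joint would pass 70% of its speed; a pose out of reach is approached as far as the arm can. A call with a gripper value outside its range is refused whole. The fingers move at their own pace and stop on an object; the grip force is fixed at half the most. Time passes only in rows, so rows that do not move let the fingers close. It gives the time, the measured TCP pose, the force and the opening at its end, in the units of the state.
- sense(): the state, without advancing time (a new reading comes with each control period).
- capture(name): name is "scene" or "side" or "wrist"; returns the picture (384x512x3 uint8, blue, green, red); there is no depth.
- camera_info(name): a dict with "K" (3x3 intrinsics, pixels), "view" (4x4, takes a point from world to camera coordinates). Camera axes: x right, y up, looking along -z (the intrinsics and any distortion apply to the point x, -y, -z); pixel columns grow to the right and rows downward; lengths in m; the calibration is good to about 2 mm. A picture is of the moment at which its call begins: read the wrist's pose just before it. camera_info takes no time and is no camera call; for the wrist camera it gives the pose at the moment of the call.
- job_done(): hands the job in, once; it reports no verdict.
Trained networks look in the newest picture that a camera, given by its name, has taken for a name from the list of things; names that differ only in an ending like _2 or _b are one class to them, and where a whole thing is asked for, a point or a joint stands for the part that bears it (a point fixed in the world has none). Each returns a list of dicts, best first, with "conf" (0 to 1); they miss things now and then, are a little off and sometimes report something else, mostly with a low value. They report only what shows in the picture. A call takes as long as a camera call. They do not tell look-alikes from the thing itself.
- recognise(query, camera): "extent" ([left, top, width, height] in pixels, round what is visible of it).
The state is a dict: "time": time; "joints": joint angles; "joint_velocities": joint speeds; "joint_efforts": joint torques, N m; "position": TCP position; "tcp_rot": TCP orientation; "wrist_force": force on the tool from outside, world axes, zero at the start; "moment": the same for the moment, N m; "finger_gap": opening from 0.0 (shut) to 1.0 (fully open).
Only numpy, scipy, OpenCV 4.12 (cv2) and the standard library are available. Lean on these libraries where they do the work, as an engineer would, in place of code of your own. Each camera call takes 0.05 s, during which the arm holds its last target. There are 200 camera calls.

## Task

Stand the square-footed twist-cap tub upright in the square pocket of the soap rack so that the rack keeps it from turning, then unscrew its tight cap anticlockwise, stopping as soon as it comes free (about a quarter turn in all, certainly not much more). Lift the cap straight up and finish still holding it in the gripper, level, a couple of centimetres above the open mouth, with the tub left seated in the pocket. Leave the other things where they are.

Things in the scene. Friction and masses are not known exactly. Their poses are not given: they have to be found in the camera images.
- tub: Turquoise tub, loose, 0.2 to 0.4 kg. Origin: centre of its underside, z up. Square foot 56 x 56 mm (sides along its x, y), 24 mm high; round body 54 mm across up to z = 62; neck 40 mm across, rim at z = 84. May be lifted by its closed cap. The cap is tight (a few tenths of a N m): on the bare table the tub turns with it.
- mouth (a point): Centre of the tub's mouth, on its axis at the rim, 84 mm above the tub's origin; axes as the tub. Two outward lugs on the neck hold the cap down, hidden under it at first. A sprung white seal disc in the mouth pushes the closed cap up against them with about 10 N and makes it tight.
- cap: Turquoise twist cap, 50 g, separate part, starts closed on the tub. Origin on its axis at the skirt's lower edge, z up. Skirt 60 mm across, 15 mm high; top plate z = 15 to 20 mm. Closed, its origin is 71 mm above the tub's, its yaw 0 to 0.25 rad anticlockwise (from above) of the tub's; 0 is the tight stop. Clear of the mouth once its origin is over 84 mm above the tub's.
- cap_grip (a point): Centre of the top of the cap's raised grip bar, 44 mm above the cap's origin; axes as the cap. Bar 46 mm long (along x), 16 mm thick (along y), 24 mm high: pinch it from above. Cap does not rise while turned. It frees (and springs up 2 mm if let) past 1.1 rad anticlockwise of the tub's yaw, lifts straight off at 1.2 to 2.0 rad; beyond 2.1 rad is too far.
- pocket (a point): Centre of the floor of the square pocket of the fixed stainless soap rack, 6 mm above the table. Pocket 61 x 61 mm inside, sides along its x, y; walls 20 mm above the floor plus 45 degree outward lips to 28 mm. The tub's foot fits in any of four quarter turns. Slatted shelf with soap from 50 to 156 mm on the point's +y side, top (soap) 42 mm above the table.
- round_tub: Bystander: round turquoise tub 64 mm across, 66 mm high, with a plain flat lid. Origin at the centre of its underside.
- soap: Bystander: cream bar of soap 54 x 78 x 22 mm on the rack's shelf. Origin at the centre of its underside.
- stopper: Bystander: white drain stopper, a disc 54 mm across with a small stem, 30 mm high. Origin at the centre of its underside.
- clip: Bystander: chrome spring clip about 56 x 14 mm, 17 mm high, lying on the table.
- brush: Bystander: hand brush lying on the table, about 200 mm long.
- cup: Bystander: grey plastic cup 76 mm across, 85 mm high. Origin at the centre of its underside.
- cap_bar_end (a point): Point on the cap at the middle of one end of its grip bar's top: 23 mm from the cap's axis along the cap's +x, 44 mm above the cap's origin. Its direction from the axis shows how far the cap has turned against the tub's x axis.
There are look-alikes about, which are no part of the job. What is shaped like the cap but brown or purple is not meant.

How it is judged:
On the way, in this order (a step that is already met when the one before it is completed fails the run):
1. the tub stands seated in the rack's pocket with its cap still on (horizontal distance between tub and pocket below 0.006 m and z of tub in the frame of pocket between -0.004 and 0.004 m and angle between tub's own z axis and vertical below 0.06 rad and z of cap in the frame of tub between 0.066 and 0.0755 m), for 0.2 s.
2. the cap comes off its lugs while the tub stays seated (horizontal distance between tub and pocket below 0.006 m and z of tub in the frame of pocket between -0.004 and 0.004 m and angle between tub's own z axis and vertical below 0.06 rad and z of cap in the frame of tub above 0.0785 m), for 0.05 s.
At the end, for the whole second after the job is handed in: Tub upright, still, in the pocket (6 mm of its centre, 4 mm of its floor). Cap held still by the fingers, level within 0.2 rad, within 15 mm sideways of the tub's axis, its skirt 3 to 51 mm above the rim, not touching the tub; the robot does not touch the tub (horizontal distance between tub and pocket below 0.006 m and z of tub in the frame of pocket between -0.004 and 0.004 m and angle between tub's own z axis and vertical below 0.06 rad and z of cap in the frame of tub between 0.087 and 0.135 m and horizontal distance between cap and tub below 0.015 m and angle between cap's own z axis and vertical below 0.2 rad and contact force between cap and the fingers above 1 N and contact force between cap and tub below 0.1 N and contact force between tub and the arm below 0.1 N and contact force between tub and the fingers below 0.1 N and linear speed of each of cap, tub below 0.02 m/s and angular speed of cap below 0.2 rad/s); the arm keeps its last pose, push and grip.
It fails at once if the cap is turned far on after it has come free (more than 2.1 rad from fully tight) (x of cap_bar_end in the frame of tub below -0.0116 m and z of cap in the frame of tub above 0.06 m).
It fails at once if the tub is tipped over (angle between tub's own z axis and vertical above 0.6 rad).
It fails at once if another thing (round tub, soap, stopper, clip, brush or cup) is moved more than 3 cm (distance of any of round_tub, soap, stopper, clip, brush, cup from where it was at the start of the episode above 0.03 m).
It also fails if it takes over 42 s, if anything falls off the work surface, if the arm or the gripper's body presses on something with over 40 N, if the wrist force passes 120 N, or if a joint passes its speed limit or range.

## Working session

There is one attempt and no reset: what is moved stays moved. The work goes in short steps, Python scripts to look and compute and a tool call to move; the robot and the scene stay as the last step left them, time stands still between calls to the robot, and variables do not carry over. Pictures are saved under pics/ and viewed, about 8 in all and at most 12, crops included, and the job is handed in when it is done.

Besides the shell and the picture viewer there is one more tool, called after ">>>" as name(argument=value, ...), one argument or row to a line, values as JSON. jog_arm: Moves the arm, as the interface text tells. Its arguments: {"type":"object","properties":{"increments":{"type":"array","items":{"type":"object","properties":{"jaw":{"type":"number"},"offset":{"type":"array","items":{"type":"number"}},"twist":{"type":"array","items":{"type":"number"}}}}}},"required":["increments"]}

```bash
ls; mkdir -p pics; python3 - <<'E'
from cell import *
import cv2,numpy as np
a=capture("scene");b=capture("side")
cv2.imwrite("pics/a.png",cv2.resize(a,(800,600),interpolation=cv2.INTER_CUBIC));cv2.imwrite("pics/b.png",cv2.resize(b,(800,600),interpolation=cv2.INTER_CUBIC))
for c in("scene","side"):
  i=camera_info(c);print(c,i)
  for q in("tub","cap","pocket","round_tub","soap"):print(q,recognise(q,c))
print(sense(),tcp_to_grasp)
E
```

```text
pics
scene {'K': array([[462.53096297,   0.        , 252.75766732],
       [  0.        , 462.53096297, 189.99149272],
       [  0.        ,   0.        ,   1.        ]]), 'view': array([[ 4.80835490e-01,  8.76810694e-01,  4.89328878e-04,
        -2.66576028e-01],
       [-6.87754721e-01,  3.76812530e-01,  6.20488325e-01,
         3.32806881e-01],
       [ 5.43866413e-01, -2.98689346e-01,  7.84215531e-01,
        -1.75000105e+00],
       [ 0.00000000e+00,  0.00000000e+00,  0.00000000e+00,
         1.00000000e+00]])}
tub [{'extent': [132.6, 213.1, 21.4, 25.2], 'conf': 0.72}, {'extent': [132.5, 232.3, 24.4, 23.6], 'conf': 0.59}]
cap [{'extent': [100.8, 250.5, 23.3, 17.4], 'conf': 0.92}, {'extent': [132.8, 216.7, 19.2, 20.6], 'conf': 0.86}, {'extent': [103.0, 223.5, 24.2, 19.4], 'conf': 0.71}]
pocket [{'extent': [310.4, 150.7, 60.1, 23.6], 'conf': 0.56}]
round_tub [{'extent': [227.1, 199.4, 20.8, 24.6], 'conf': 0.92}]
soap [{'extent': [337.0, 149.0, 28.5, 12.3], 'conf': 0.86}]
side {'K': array([[364.27489945,   0.        , 255.1119799 ],
       [  0.        , 364.27489945, 189.15458509]
[... 725 characters left out ...]
me': 0.6, 'joints': array([-1.24999466e+00,  5.26660930e-02,  1.61287815e+00, -2.74274710e-05,
        1.47600958e+00, -1.19043271e-01]), 'joint_velocities': array([-3.46751733e-04, -4.31214775e-04, -4.66790781e-05, -3.99705901e-04,
        9.28056351e-04,  2.47329286e-04]), 'joint_efforts': array([-1.10702895e-03, -3.93411541e+01, -3.70234036e+01, -1.80844936e-04,
        6.21951185e-04,  5.31135669e-06]), 'position': array([ 0.26609038, -0.56551019,  0.30393768]), 'tcp_rot': array([3.14155735e+00, 3.17222549e-05, 4.39847532e-01]), 'wrist_force': array([ 0.93836975, -0.31842256,  0.53775843]), 'moment': array([-0.00490678,  0.06797123, -0.0376343 ]), 'finger_gap': 0.9959684057533089} 0.0539
```

View pics/a.png

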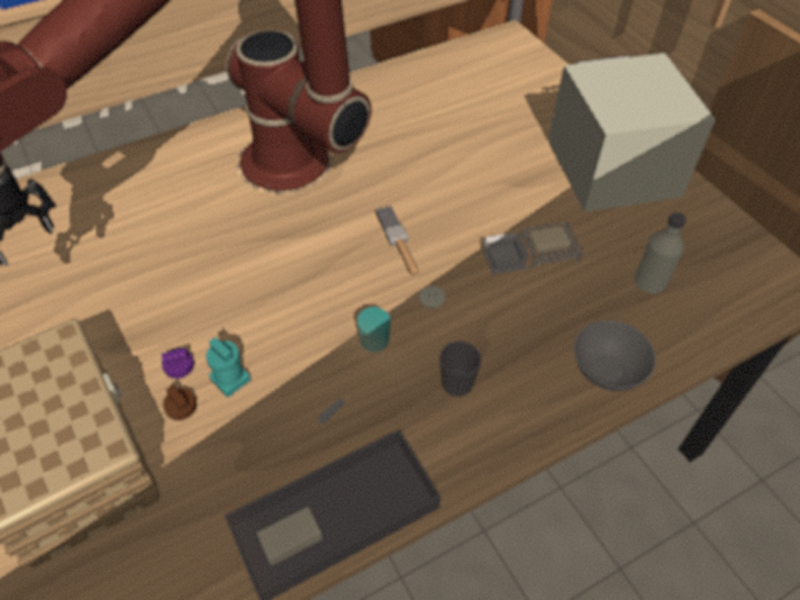

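View pics/b.png

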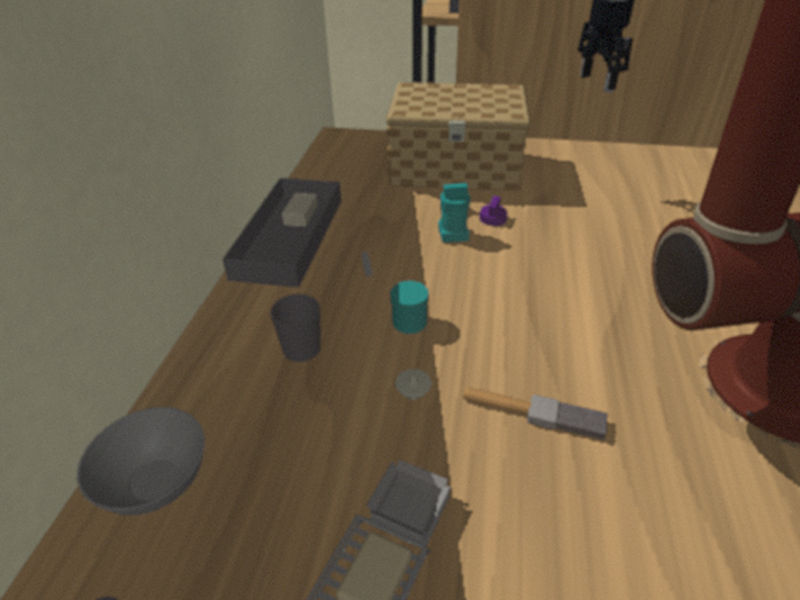

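Scene: the closed turquoise tub is at about (226,365) in the 800x600 picture, the pocket at (505,255), with soap on its right. Purple and brown look-alike caps lie beside the tub. Side: tub at (454,210), pocket at (410,500).

```bash
cat > h.py <<'E'
from cell import *
import cv2,numpy as np
def ray(c,px,z,info=None):
    i=info or camera_info(c);K=i["K"];V=i["view"];R=V[:3,:3];o=-R.T@V[:3,3]
    d=np.linalg.inv(K)@np.array([px[0],px[1],1.]);d=R.T@(d*[1,-1,-1])
    return (o+d*(z-o[2])/d[2])
def proj(c,P,info=None):
    i=info or camera_info(c);V=i["view"];p=V[:3,:3]@np.array(P)+V[:3,3];p=i["K"]@(p*[1,-1,-1]);return p[:2]/p[2]
E
python3 - <<'E'
from h import *
s=.64
print("bar",ray("scene",(220*s,346*s),.115),ray("side",(456*s,187*s),.115))
print("tubmid",ray("scene",(226*s,366*s),.05),ray("side",(454*s,212*s),.05))
print("pocket",ray("scene",(506*s,256*s),.01),ray("side",(409*s,500*s),.01))
i=camera_info("wrist");V=i["view"];print(i,-V[:3,:3].T@V[:3,3])
E
```

```text
bar [ 0.52871819 -0.33702038  0.115     ] [ 0.5247372  -0.32805309  0.115     ]
tubmid [ 0.52778323 -0.3380723   0.05      ] [ 0.5271573  -0.34368346  0.05      ]
pocket [0.52352752 0.28742078 0.01      ] [0.52143052 0.2796186  0.01      ]
{'K': array([[344.24210348,   0.        , 258.03737421],
       [  0.        , 344.24210348, 187.01142754],
       [  0.        ,   0.        ,   1.        ]]), 'view': array([[ 4.25419754e-01, -9.04996150e-01,  4.40459498e-05,
        -6.25206295e-01],
       [ 8.67575045e-01,  4.07815024e-01, -2.84605774e-01,
         3.71330602e-02],
       [ 2.57549167e-01,  1.21115131e-01,  9.58644643e-01,
        -3.79541284e-01],
       [ 0.00000000e+00,  0.00000000e+00,  0.00000000e+00,
         1.00000000e+00]])} [ 0.33150993 -0.53498452  0.37444104]
```

>>> jog_arm(
  increments=[
    {"offset":[0.037,-0.0107,0],"jaw":-1},
    {"offset":[0.037,-0.0107,0],"jaw":-1},
    {"offset":[0.037,-0.0107,0],"jaw":-1},
    {"offset":[0.037,-0.0107,0],"jaw":-1},
    {"offset":[0.037,-0.0107,0],"jaw":-1},
    {"offset":[0.037,-0.0107,0],"jaw":-1},
    {"offset":[0.037,-0.0107,0],"jaw":-1},
    {"offset":[0.037,-0.0107,0],"jaw":-1},
    {"offset":[0.038,-0.0107,0],"jaw":-1},
    {"offset":[0,0,0],"jaw":-1},
    {"offset":[0,0,0],"jaw":-1},
  ],
)

```text
schema error: expected keys jaw, offset, twist
```

```bash
python3 - <<'E'
from h import *
s=sense();i=camera_info("wrist");im=capture("wrist")
cv2.imwrite("pics/c.png",cv2.resize(im,(800,600),interpolation=cv2.INTER_CUBIC))
np.save("c.npy",im);import pickle;pickle.dump(i,open("c.pkl","wb"))
print(s["position"],s["tcp_rot"],s["joints"],recognise("cap","wrist"),recognise("tub","wrist"))
E
```

```text
[ 0.26609038 -0.56551019  0.30393768] [3.14155735e+00 3.17222549e-05 4.39847532e-01] [-1.24999466e+00  5.26660930e-02  1.61287815e+00 -2.74274710e-05
  1.47600958e+00 -1.19043271e-01] [] []
```

View pics/c.png

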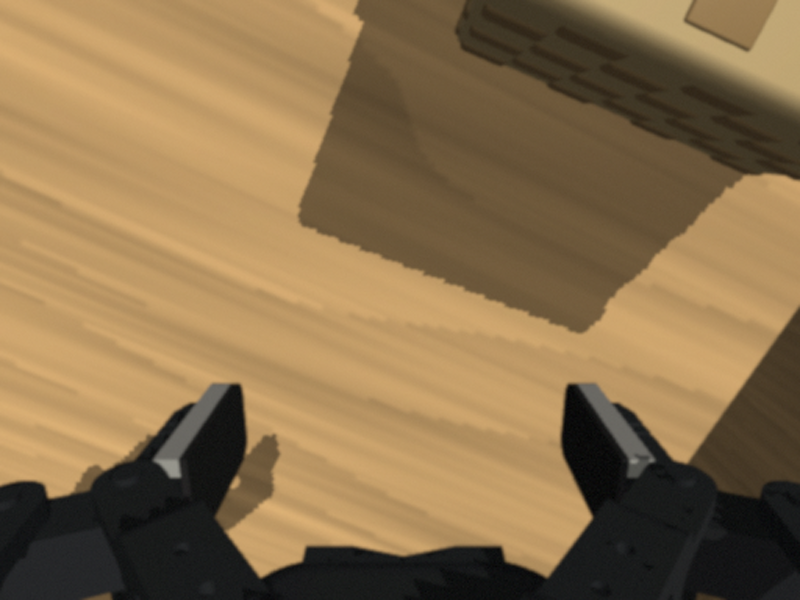

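The call was refused (twist is required), so the picture is just the start view with the basket at top right. Resending with all keys.

>>> jog_arm(
  increments=[
    {"offset":[0.037,-0.0107,0],"jaw":-1,"twist":[0,0,0]},
    {"offset":[0.037,-0.0107,0],"jaw":-1,"twist":[0,0,0]},
    {"offset":[0.037,-0.0107,0],"jaw":-1,"twist":[0,0,0]},
    {"offset":[0.037,-0.0107,0],"jaw":-1,"twist":[0,0,0]},
    {"offset":[0.037,-0.0107,0],"jaw":-1,"twist":[0,0,0]},
    {"offset":[0.037,-0.0107,0],"jaw":-1,"twist":[0,0,0]},
    {"offset":[0.037,-0.0107,0],"jaw":-1,"twist":[0,0,0]},
    {"offset":[0.037,-0.0107,0],"jaw":-1,"twist":[0,0,0]},
    {"offset":[0.038,-0.0107,0],"jaw":-1,"twist":[0,0,0]},
    {"offset":[0,0,0],"jaw":-1,"twist":[0,0,0]},
    {"offset":[0,0,0],"jaw":-1,"twist":[0,0,0]},
  ],
)

```text
time: 1.67
position: [0.5285, -0.3347, 0.3039]
tcp_rot: [3.142, 0.0, 0.443]
wrist_force: [0.2, -0.2, 0.7]
finger_gap: 1.003
```

```bash
cat > look.py <<'E'
import sys,pickle
from h import *
n=sys.argv[1]
s=sense();i=camera_info("wrist");im=capture("wrist")
cv2.imwrite(f"pics/{n}.png",cv2.resize(im,(800,600),interpolation=cv2.INTER_CUBIC))
pickle.dump((im,i),open(n+".pkl","wb"))
print(s["time"],s["position"],s["tcp_rot"],s["joints"],s["wrist_force"])
E
python3 look.py d
```

```text
1.6667 [ 0.5285378  -0.33467572  0.30386745] [3.14152728e+00 3.02749155e-04 4.43468652e-01] [-6.83269681e-01  5.41832374e-02  1.61142069e+00 -3.02832282e-04
  1.47605976e+00  4.44086641e-01] [ 0.17114674 -0.19233876  0.73960255]
```

View pics/d.png

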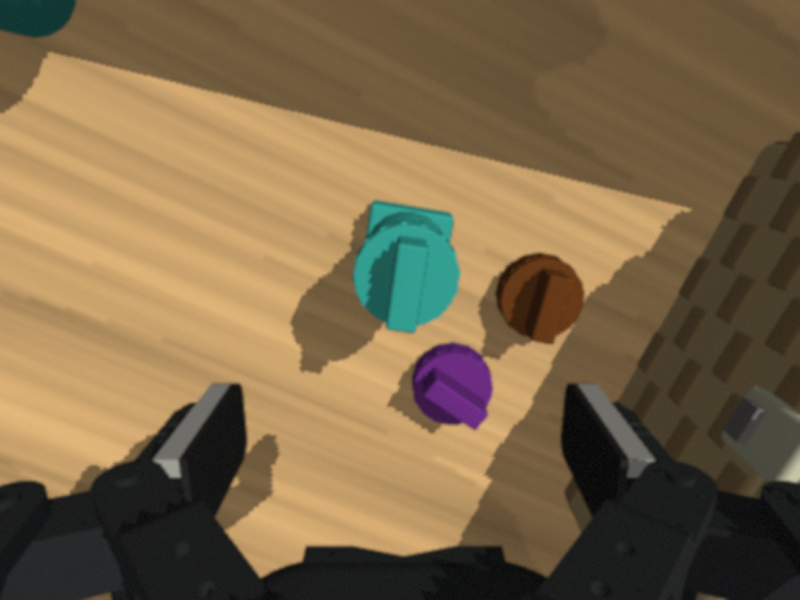

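```bash
python3 - <<'E'
from h import *
import pickle
im,i=pickle.load(open("d.pkl","rb"));s=.64
r=lambda p,z:ray("wrist",(p[0]*s,p[1]*s),z,i)
a,b=r((413.5,246),.115),r((401.5,331),.115)
print("bar",(a+b)/2,np.linalg.norm(a-b),np.degrees(np.arctan2(*(a-b)[1::-1])))
# cap disc centre z .091
print("disc",r((407,273),.088))
c,d=r((374,204),.024),r((453,214),.024)
print("foot far edge",c,d,np.linalg.norm(c-d),np.degrees(np.arctan2(*(c-d)[1::-1])))
print("brown",r((541,297),.02),"purple",r((452,385),.02), "brownbar",r((541,290),.044),"purplebar",r((457,393),.044))
w=cv2.resize(im[110:230,210:330],(720,720),interpolation=cv2.INTER_CUBIC)[60:660];cv2.imwrite("pics/d2.png",w)
E
```

```text
bar [ 0.52639912 -0.33821235  0.115     ] 0.04483729528663481 17.794311791927246
disc [ 0.52781368 -0.33754129  0.088     ]
foot far edge [ 0.54553811 -0.30587968  0.024     ] [ 0.56170296 -0.35505311  0.024     ] 0.051762230910461754 108.19731495103214
brown [ 0.53631111 -0.43630389  0.02      ] purple [ 0.45051824 -0.4110452   0.02      ] brownbar [ 0.54429465 -0.42501638  0.044     ] purplebar [ 0.45635504 -0.40954956  0.044     ]
```

View pics/d2.png

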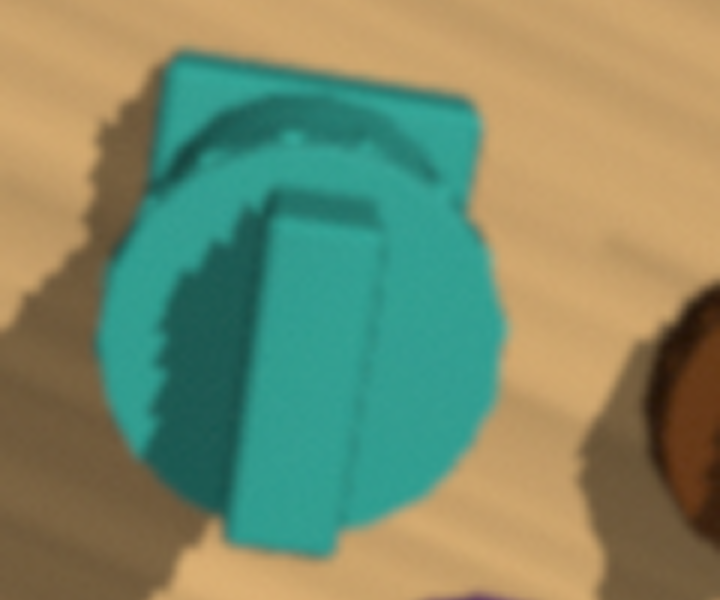

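The crop shows the foot's far edge from (180,60) to (475,110). The bar top's corners are (268,218), (383,228), (330,556) and (225,543).

```bash
python3 - <<'E'
from h import *
import pickle
im,i=pickle.load(open("d.pkl","rb"))
r=lambda p,z:ray("wrist",(210+p[0]/6-.4,110+(p[1]+60)/6-.4),z,i)
P=[r(p,.115) for p in((268,218),(383,228),(330,556),(225,543))]
e=(P[0]+P[1]-P[2]-P[3])/2
c=sum(P)/4
print(c,np.linalg.norm(e),np.linalg.norm(P[0]-P[1]),np.degrees(np.arctan2(e[1],e[0])))
f,g=r((180,62),.024),r((475,112),.024);d=f-g;print(np.linalg.norm(d),np.degrees(np.arctan2(d[1],d[0]))-90)
s=sense();a=s["tcp_rot"][2];D=c-s["position"]
print("tool dx dy",D[0]*np.cos(a)+D[1]*np.sin(a),D[0]*np.sin(a)-D[1]*np.cos(a))
E
```

```text
[ 0.52657064 -0.33730823  0.115     ] 0.044838770940422205 0.01474339326292968 17.43221893317533
0.05067069029738988 15.798429812466992
tool dx dy -0.0016238479861885402 0.0009913916754780293
```

>>> jog_arm(
  increments=[
    {"offset":[-0.0015,0.001,0.03],"jaw":-1,"twist":[0,0,0.07]},
    {"offset":[0,0,0.03],"jaw":-1,"twist":[0,0,0.07]},
    {"offset":[0,0,0.03],"jaw":-1,"twist":[0,0,0]},
    {"offset":[0,0,0.025],"jaw":-1,"twist":[0,0,0]},
    {"offset":[0,0,0.021],"jaw":-1,"twist":[0,0,0]},
    {"offset":[0,0,0],"jaw":-1,"twist":[0,0,0]},
    {"offset":[0,0,0],"jaw":1,"twist":[0,0,0]},
    {"offset":[0,0,0],"jaw":1,"twist":[0,0,0]},
    {"offset":[0,0,0],"jaw":1,"twist":[0,0,0]},
    {"offset":[0,0,0],"jaw":1,"twist":[0,0,0]},
    {"offset":[0,0,0],"jaw":1,"twist":[0,0,0]},
    {"offset":[0,0,0],"jaw":1,"twist":[0,0,0]},
  ],
)

```text
time: 2.72
position: [0.5268, -0.3378, 0.1693]
tcp_rot: [3.141, -0.001, 0.3]
wrist_force: [-1.6, 2.7, 5.6]
finger_gap: 0.167
```

>>> jog_arm(
  increments=[
    {"offset":[0,0,0],"jaw":1,"twist":[0,0,0]},
    {"offset":[0,0,0],"jaw":1,"twist":[0,0,0]},
    {"offset":[0,0,0],"jaw":1,"twist":[0,0,0]},
  ],
)

```text
time: 2.97
position: [0.5268, -0.3377, 0.1692]
tcp_rot: [3.141, -0.001, 0.3]
wrist_force: [-1.7, 2.4, 5.5]
finger_gap: 0.17
```

>>> jog_arm(
  increments=[
    {"offset":[0,0,-0.01],"jaw":1,"twist":[0,0,0]},
    {"offset":[0,0,-0.02],"jaw":1,"twist":[0,0,0]},
    {"offset":[0,0,-0.03],"jaw":1,"twist":[0,0,0]},
    {"offset":[0,0,-0.03],"jaw":1,"twist":[0,0,0]},
    {"offset":[0,0,-0.02],"jaw":1,"twist":[0,0,0]},
    {"offset":[0,0,-0.01],"jaw":1,"twist":[0,0,0]},
    {"offset":[0,0,0],"jaw":1,"twist":[0,0,0]},
    {"offset":[0,0,0],"jaw":1,"twist":[0,0,0]},
  ],
)

```text
time: 3.63
position: [0.5261, -0.3375, 0.2868]
tcp_rot: [-3.141, 0.001, 0.3]
wrist_force: [-0.6, -0.1, -4.1]
finger_gap: 0.172
```

>>> jog_arm(
  increments=[
    {"offset":[0.001,-0.01,0],"jaw":1,"twist":[0,0,0]},
    {"offset":[0.002,-0.02,0],"jaw":1,"twist":[0,0,0]},
    {"offset":[0.004,-0.03,0],"jaw":1,"twist":[0,0,0]},
    {"offset":[0.004,-0.035,0],"jaw":1,"twist":[0,0,0]},
    {"offset":[0.004,-0.035,0],"jaw":1,"twist":[0,0,0]},
    {"offset":[0.004,-0.035,0],"jaw":1,"twist":[0,0,0]},
    {"offset":[0.004,-0.035,0],"jaw":1,"twist":[0,0,0]},
    {"offset":[0.004,-0.035,0],"jaw":1,"twist":[0,0,0]},
    {"offset":[0.004,-0.035,0],"jaw":1,"twist":[0,0,0]},
    {"offset":[0.004,-0.035,0],"jaw":1,"twist":[0,0,0]},
    {"offset":[0.004,-0.035,0],"jaw":1,"twist":[0,0,0]},
    {"offset":[0.004,-0.035,0],"jaw":1,"twist":[0,0,0]},
  ],
)

```text
time: 4.63
position: [0.4546, 0.0353, 0.2852]
tcp_rot: [-3.14, 0.004, 0.3]
wrist_force: [0.7, 0.3, -3.8]
finger_gap: 0.171
```

>>> jog_arm(
  increments=[
    {"offset":[0.004,-0.035,0],"jaw":1,"twist":[0,0,0]},
    {"offset":[0.004,-0.035,0],"jaw":1,"twist":[0,0,0]},
    {"offset":[0.004,-0.035,0],"jaw":1,"twist":[0,0,0]},
    {"offset":[0.004,-0.035,0],"jaw":1,"twist":[0,0,0]},
    {"offset":[0.003,-0.03,0],"jaw":1,"twist":[0,0,0]},
    {"offset":[0.002,-0.015,0],"jaw":1,"twist":[0,0,0]},
    {"offset":[0,0,0],"jaw":1,"twist":[0,0,0]},
    {"offset":[0,0,0],"jaw":1,"twist":[0,0,0]},
    {"offset":[0,0,0],"jaw":1,"twist":[0,0,0]},
  ],
)

```text
time: 5.38
position: [0.4213, 0.2158, 0.2862]
tcp_rot: [3.141, 0.003, 0.3]
wrist_force: [0.6, 0.4, -4.2]
finger_gap: 0.172
```

```bash
python3 look.py e
```

```text
5.3833 [0.4213203  0.21577494 0.28618425] [3.14108189e+00 3.00499859e-03 2.99935860e-01] [ 3.16115899e-01 -3.11044062e-01  1.97305312e+00 -4.63880820e-04
  1.48259648e+00  1.58701716e+00] [ 0.56418669  0.38768727 -4.24697863]
```

View pics/e.png

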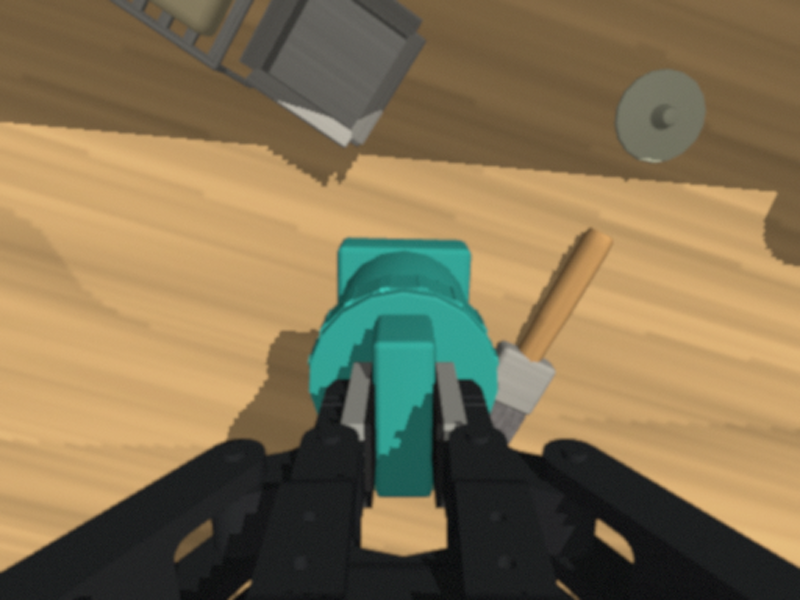

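The tub is held straight with its foot square to the gripper (edge (342,240)–(468,241)). The pocket is partly cut off at the top, near (340,50), turned about 37° clockwise from the tool. I'll turn to match and re-look.

>>> jog_arm(
  increments=[
    {"offset":[0.01,-0.024,0],"jaw":1,"twist":[0,0,0]},
    {"offset":[0.01,-0.024,0],"jaw":1,"twist":[0,0,0]},
    {"offset":[0.01,-0.024,0],"jaw":1,"twist":[0,0,0]},
    {"offset":[0.01,-0.022,0],"jaw":1,"twist":[0,0,0]},
    {"offset":[0,0,0],"jaw":1,"twist":[0,0,0.1]},
    {"offset":[0,0,0],"jaw":1,"twist":[0,0,0.11]},
    {"offset":[0,0,0],"jaw":1,"twist":[0,0,0.11]},
    {"offset":[0,0,0],"jaw":1,"twist":[0,0,0.11]},
    {"offset":[0,0,0],"jaw":1,"twist":[0,0,0.11]},
    {"offset":[0,0,0],"jaw":1,"twist":[0,0,0.11]},
    {"offset":[0,0,0],"jaw":1,"twist":[0,0,0]},
    {"offset":[0,0,0],"jaw":1,"twist":[0,0,0]},
  ],
)

```text
time: 6.43
position: [0.4329, 0.3169, 0.2875]
tcp_rot: [3.141, 0.0, -0.349]
wrist_force: [-0.5, 0.5, -4.1]
finger_gap: 0.171
```

```bash
python3 look.py f
```

```text
6.4333 [0.43290486 0.31692041 0.28749717] [ 3.14100831e+00  3.96151269e-04 -3.49063338e-01] [ 4.93223393e-01 -1.49061315e-01  1.83523186e+00 -9.40534645e-05
  1.45612187e+00  2.41309374e+00] [-0.50858712  0.50010602 -4.06566227]
```

View pics/f.png

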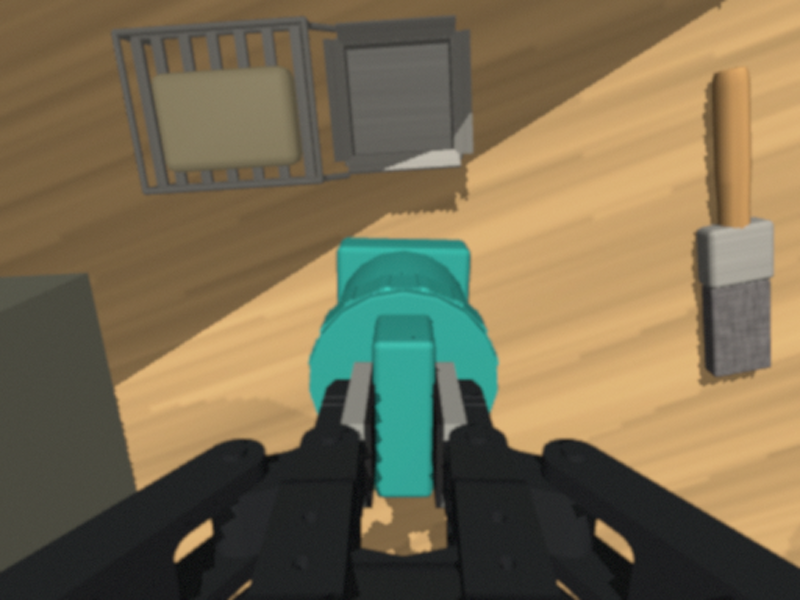

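```bash
python3 - <<'E'
import pickle,cv2
im,i=pickle.load(open("f.pkl","rb"))
w=im[0:170,195:315];cv2.imwrite("pics/f2.png",cv2.resize(w,(720,1020),interpolation=cv2.INTER_CUBIC)[30:630])
a=cv2.resize(im[5:105,200:310],(660,600),interpolation=cv2.INTER_CUBIC)
a=cv2.convertScaleAbs(a,alpha=1.6);cv2.imwrite("pics/f2.png",a)
E
```

```text
(no output)
```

View pics/f2.png

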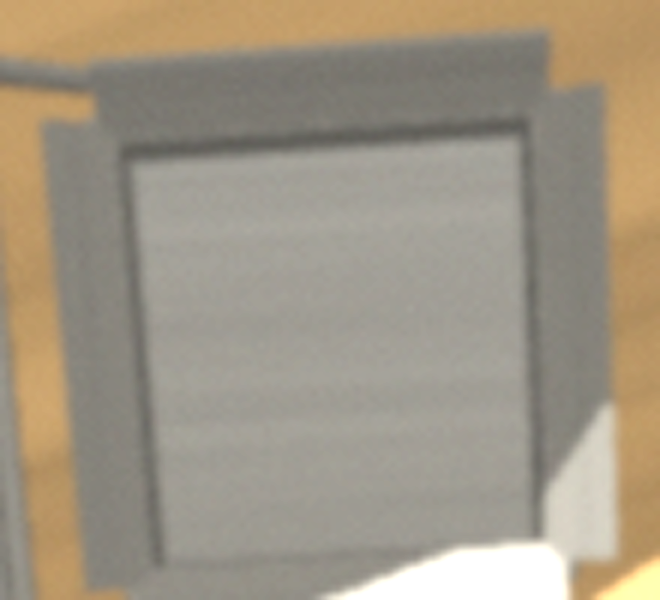

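```bash
python3 - <<'E'
from h import *
import pickle
from scipy.optimize import least_squares
im,i=pickle.load(open("f.pkl","rb"))
px=np.array([(133,157),(522,135),(530,540),(160,563)])/6+[200-.4,5-.4]
W=[ray("wrist",p,.006,i)[:2] for p in px];print(np.round(W,4),[round(np.linalg.norm(W[k]-W[k-1]),4) for k in range(4)])
q=np.array([[1,1],[1,-1],[-1,-1],[-1,1]])*.0305
def sq(v):c,s=np.cos(v[2]),np.sin(v[2]);return q@np.array([[c,s],[-s,c]])+v[:2]
f=least_squares(lambda v:(sq(v)-W).ravel(),[.52,.285,-.35]);v=f.x
print("pocket",v,np.degrees(v[2]),f.fun.round(4))
print("scene",[ray(c,proj(c,[*v[:2],.01]),.01) for c in("scene",)],proj("scene",[*v[:2],.006])/.64,proj("side",[*v[:2],.006])/.64)
p=np.array([0.43290486,0.31692041]);a=-.34906;X=np.array([np.cos(a),np.sin(a)]);Y=np.array([np.sin(a),-np.cos(a)])
for z in(.142,):
  A,B=[ray("wrist",(u*.64-.2,w*.64-.2),z,i)[:2] for u,w in((341,243),(470,243))]
  C=(A+B)/2;print("foot",np.linalg.norm(A-B),"edge mid in tool",(C-p)@X-.028,(C-p)@Y, np.degrees(np.arctan2((A-B)@X,-(A-B)@Y)))
d=v[:2]-p;print("pocket in tool",d@X,d@Y,"dyaw",v[2]-a)
E
```

```text
[[0.5581 0.3071]
 [0.5403 0.2488]
 [0.4819 0.2672]
 [0.4993 0.3257]] [np.float64(0.0617), np.float64(0.0609), np.float64(0.0612), np.float64(0.0611)]
pocket [ 0.51989256  0.28720837 -0.29959663] -17.165622213510137 [-0.0001  0.0003 -0.0002  0.0002 -0.0001 -0.0001  0.0004 -0.0004]
scene [array([0.51989256, 0.28720837, 0.01      ])] [504.73405937 256.16223772] [409.29314846 507.54000989]
foot 0.05260675510756028 edge mid in tool 0.0012958128649130547 0.0012034832414827123 0.02820621093608629
pocket in tool 0.09190383143993543 -0.001830821889484531 dyaw 0.04946337422077102
```

>>> jog_arm(
  increments=[
    {"offset":[0.02,-0.001,0],"jaw":1,"twist":[0,0,-0.025]},
    {"offset":[0.025,-0.001,0],"jaw":1,"twist":[0,0,-0.025]},
    {"offset":[0.025,-0.001,0],"jaw":1,"twist":[0,0,0]},
    {"offset":[0.0207,0,0],"jaw":1,"twist":[0,0,0]},
    {"offset":[0,0,0.01],"jaw":1,"twist":[0,0,0]},
    {"offset":[0,0,0.02],"jaw":1,"twist":[0,0,0]},
    {"offset":[0,0,0.025],"jaw":1,"twist":[0,0,0]},
    {"offset":[0,0,0.015],"jaw":1,"twist":[0,0,0]},
    {"offset":[0,0,0.005],"jaw":1,"twist":[0,0,0]},
    {"offset":[0,0,0],"jaw":1,"twist":[0,0,0]},
    {"offset":[0,0,0],"jaw":1,"twist":[0,0,0]},
  ],
)

```text
time: 7.4
position: [0.5198, 0.2924, 0.2134]
tcp_rot: [-3.141, -0.0, -0.3]
wrist_force: [-0.6, 0.6, -3.4]
finger_gap: 0.17
```

```bash
python3 - <<'E'
from h import *
s=sense();p=s["position"];a=s["tcp_rot"][2];X=np.array([np.cos(a),np.sin(a)]);Y=np.array([np.sin(a),-np.cos(a)])
f=p[:2]+.0013*X+.0012*Y;d=np.array([.51989,.28721])-f
print(p,s["tcp_rot"],s["wrist_force"],"remaining",d@X,d@Y,-.2996-a)
E
python3 look.py g
```

```text
[0.5198222  0.2923816  0.21340825] [-3.14120856e+00 -3.88097552e-04 -2.99571262e-01] [-0.61071298  0.56557093 -3.36515375] remaining 0.0002909742852637018 0.0037212621464925047 -2.8737647017718082e-05
7.4 [0.5198222  0.2923816  0.21340825] [-3.14120856e+00 -3.88097552e-04 -2.99571262e-01] [3.87610106e-01 5.70278832e-02 1.76338419e+00 5.23550328e-05
 1.32063692e+00 2.25796467e+00] [-0.61071298  0.56557093 -3.36515375]
```

View pics/g.png

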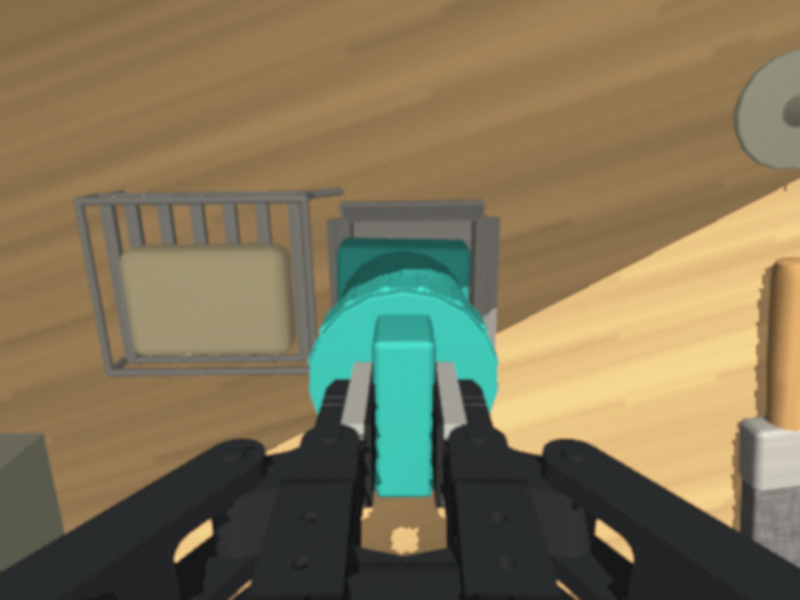

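The tub sits just above the pocket, but the pocket centre (413) is right of the tub (404–406). That agrees with the computed 3.5 mm along tool y. I'll correct that and lower.

>>> jog_arm(
  increments=[
    {"offset":[0,0.0035,0],"jaw":1,"twist":[0,0,0]},
    {"offset":[0,0,0],"jaw":1,"twist":[0,0,0]},
    {"offset":[0,0,0.006],"jaw":1,"twist":[0,0,0]},
    {"offset":[0,0,0.006],"jaw":1,"twist":[0,0,0]},
    {"offset":[0,0,0.006],"jaw":1,"twist":[0,0,0]},
    {"offset":[0,0,0.004],"jaw":1,"twist":[0,0,0]},
    {"offset":[0,0,0],"jaw":1,"twist":[0,0,0]},
  ],
)

```text
time: 8.03
position: [0.5183, 0.2886, 0.1892]
tcp_rot: [3.14, 0.001, -0.3]
wrist_force: [0.8, -0.9, -4.3]
finger_gap: 0.168
```

>>> jog_arm(
  increments=[
    {"offset":[0,0,0.004],"jaw":1,"twist":[0,0,0]},
    {"offset":[0,0,0.004],"jaw":1,"twist":[0,0,0]},
    {"offset":[0,0,0.004],"jaw":1,"twist":[0,0,0]},
    {"offset":[0,0,0.003],"jaw":1,"twist":[0,0,0]},
    {"offset":[0,0,0],"jaw":1,"twist":[0,0,0]},
    {"offset":[0,0,0],"jaw":1,"twist":[0,0,0]},
  ],
)

```text
time: 8.53
position: [0.5186, 0.289, 0.1757]
tcp_rot: [3.141, 0.0, -0.3]
wrist_force: [0.3, -0.7, -3.7]
finger_gap: 0.173
```

>>> jog_arm(
  increments=[
    {"offset":[0,0,0.001],"jaw":1,"twist":[0,0,0]},
    {"offset":[0,0,0],"jaw":1,"twist":[0,0,0]},
    {"offset":[0,0,0],"jaw":1,"twist":[0,0,0]},
  ],
)

```text
time: 8.78
position: [0.5188, 0.2891, 0.1753]
tcp_rot: [-3.141, -0.0, -0.3]
wrist_force: [0.5, 0.3, -1.2]
finger_gap: 0.168
```

>>> jog_arm(
  increments=[
    {"offset":[0,0,0.001],"jaw":1,"twist":[0,0,0]},
    {"offset":[0,0,0],"jaw":1,"twist":[0,0,0]},
    {"offset":[0,0,0],"jaw":1,"twist":[0,0,0]},
  ],
)

```text
time: 9.03
position: [0.519, 0.2892, 0.1752]
tcp_rot: [-3.141, -0.001, -0.3]
wrist_force: [-3.1, -0.2, 5.3]
finger_gap: 0.17
```

```bash
python3 - <<'E'
from h import *
a=capture("side");w=capture("wrist")
p=proj("side",[.52,.287,.06]).astype(int);x0=max(0,p[0]-50);y0=p[1]-65
k=cv2.resize(a[y0:y0+120,x0:x0+100],(500,600),interpolation=cv2.INTER_CUBIC)
cv2.imwrite("pics/h.png",k)
E
```

```text
(no output)
```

View pics/h.png

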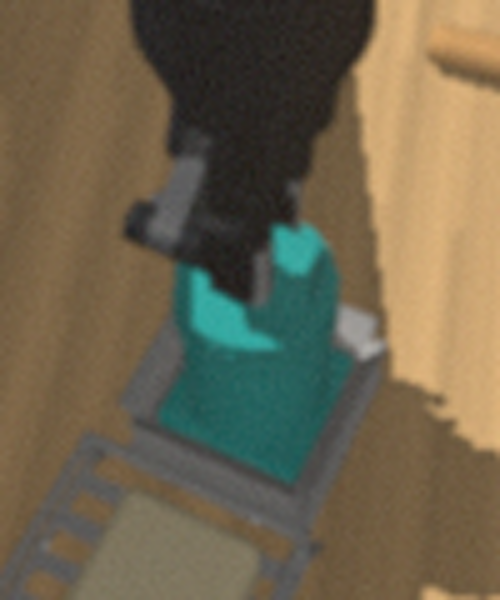

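The tub sits in the pocket with its foot inside the walls and the axis upright. Starting to unscrew anticlockwise.

>>> jog_arm(
  increments=[
    {"offset":[0,0,0],"jaw":1,"twist":[0,0,-0.05]},
    {"offset":[0,0,0],"jaw":1,"twist":[0,0,-0.05]},
    {"offset":[0,0,0],"jaw":1,"twist":[0,0,-0.08]},
    {"offset":[0,0,0],"jaw":1,"twist":[0,0,-0.08]},
    {"offset":[0,0,0],"jaw":1,"twist":[0,0,-0.08]},
    {"offset":[0,0,0],"jaw":1,"twist":[0,0,-0.06]},
  ],
)

```text
time: 9.63
position: [0.5194, 0.2893, 0.1752]
tcp_rot: [-3.141, -0.003, 0.103]
wrist_force: [-0.6, 0.8, 5.2]
finger_gap: 0.177
```

```bash
python3 - <<'E'
from h import *
s=sense();print(s["moment"],s["wrist_force"],s["position"],s["tcp_rot"])
E
```

```text
[-0.02992446  0.12194574 -0.06219512] [-0.56580209  0.81359459  5.20196775] [0.51943021 0.28934749 0.17518149] [-3.14060856e+00 -2.61674832e-03  1.03052976e-01]
```

>>> jog_arm(
  increments=[
    {"offset":[0,0,0],"jaw":1,"twist":[0,0,-0.08]},
    {"offset":[0,0,0],"jaw":1,"twist":[0,0,-0.08]},
    {"offset":[0,0,0],"jaw":1,"twist":[0,0,-0.08]},
    {"offset":[0,0,0],"jaw":1,"twist":[0,0,-0.08]},
    {"offset":[0,0,0],"jaw":1,"twist":[0,0,-0.08]},
    {"offset":[0,0,0],"jaw":1,"twist":[0,0,-0.08]},
    {"offset":[0,0,0],"jaw":1,"twist":[0,0,-0.08]},
    {"offset":[0,0,0],"jaw":1,"twist":[0,0,-0.08]},
    {"offset":[0,0,0],"jaw":1,"twist":[0,0,-0.08]},
    {"offset":[0,0,0],"jaw":1,"twist":[0,0,-0.08]},
    {"offset":[0,0,0],"jaw":1,"twist":[0,0,-0.08]},
    {"offset":[0,0,0],"jaw":1,"twist":[0,0,0]},
  ],
)

```text
time: 10.63
position: [0.52, 0.2896, 0.1762]
tcp_rot: [3.139, -0.004, 0.982]
wrist_force: [-0.3, 0.8, 7.3]
finger_gap: 0.172
```

```bash
python3 - <<'E'
from h import *
s=sense();print(s["moment"],s["wrist_force"])
E
python3 look.py i
```

```text
[-0.04622916  0.09665303  0.04783882] [-0.2508198   0.83235001  7.30418281]
10.6333 [0.52000302 0.28957154 0.17618448] [ 3.1391383 -0.0038951  0.9824403] [3.83048170e-01 9.19061971e-02 1.79310854e+00 1.79934650e-04
 1.25197722e+00 9.71352973e-01] [-0.2508198   0.83235001  7.30418281]
```

View pics/i.png

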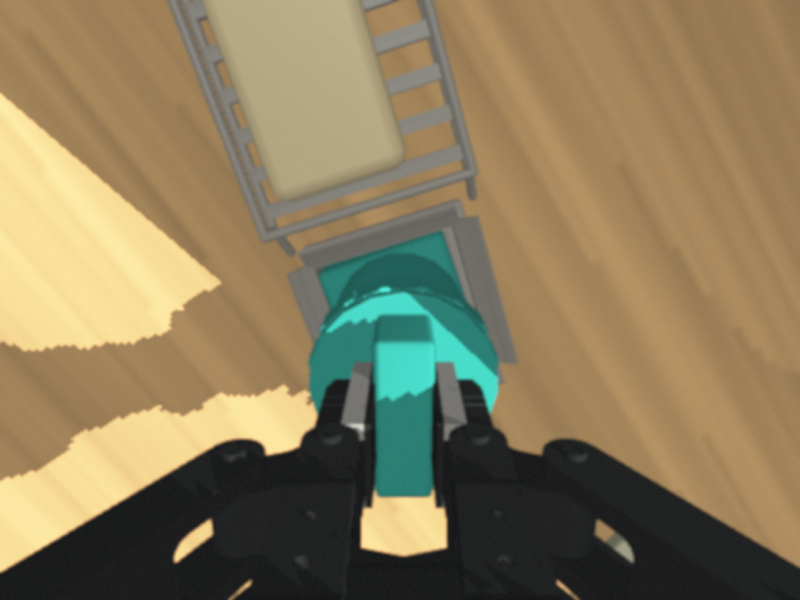

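The gripper turned 1.28 rad and the foot edge (320,268)–(447,232) puts the cap about 1.3 rad from the tub. The tool rose 1 mm with 2 N more upward force, so the cap is free. I'll add a small margin, then lift straight.

>>> jog_arm(
  increments=[
    {"offset":[0,0,0],"jaw":1,"twist":[0,0,-0.07]},
    {"offset":[0,0,0],"jaw":1,"twist":[0,0,0]},
    {"offset":[0,0,-0.003],"jaw":1,"twist":[0,0,0]},
    {"offset":[0,0,-0.003],"jaw":1,"twist":[0,0,0]},
    {"offset":[0,0,-0.004],"jaw":1,"twist":[0,0,0]},
    {"offset":[0,0,-0.005],"jaw":1,"twist":[0,0,0]},
    {"offset":[0,0,-0.005],"jaw":1,"twist":[0,0,0]},
    {"offset":[0,0,0],"jaw":1,"twist":[0,0,0]},
  ],
)

```text
time: 11.35
position: [0.5192, 0.2892, 0.1952]
tcp_rot: [3.14, -0.002, 1.05]
wrist_force: [0.2, 0.4, -0.0]
finger_gap: 0.175
```

>>> jog_arm(
  increments=[
    {"offset":[0,0,-0.006],"jaw":1,"twist":[0,0,0]},
    {"offset":[0,0,-0.006],"jaw":1,"twist":[0,0,0]},
    {"offset":[0,0,-0.004],"jaw":1,"twist":[0,0,0]},
    {"offset":[0,0,0],"jaw":1,"twist":[0,0,0]},
    {"offset":[0,0,0],"jaw":1,"twist":[0,0,0]},
    {"offset":[0,0,0],"jaw":1,"twist":[0,0,0]},
  ],
)

```text
time: 11.85
position: [0.5186, 0.2889, 0.2098]
tcp_rot: [-3.141, 0.0, 1.05]
wrist_force: [-0.2, 0.6, -0.6]
finger_gap: 0.172
```

```bash
python3 - <<'E'
from h import *
s=sense();print(s["time"],s["position"],s["tcp_rot"],s["moment"],s["wrist_force"],s["finger_gap"],abs(s["joint_velocities"]).max())
o=[]
for c,h in(("side",65),("scene",65)):
  a=capture(c);p=proj(c,[.52,.287,.07]).astype(int);x0=max(0,p[0]-50);y0=p[1]-65
  o.append(cv2.resize(a[y0:y0+130,x0:x0+86],(397,600),interpolation=cv2.INTER_CUBIC))
cv2.imwrite("pics/j.png",np.hstack(o))
E
```

```text
11.85 [0.51856287 0.28892219 0.20978119] [-3.14145101e+00  2.04719632e-04  1.04981306e+00] [-0.00388179 -0.05848967 -0.03043843] [-0.2273338   0.61814344 -0.60142603] 0.1722205035148994 0.004590503381984804
```

View pics/j.png

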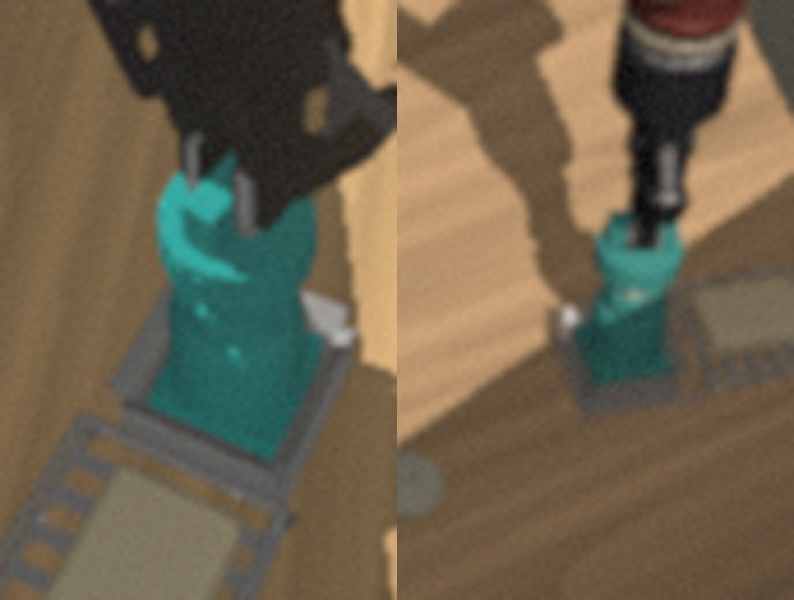

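The tub is still seated, the cap is raised and level above the mouth, and the wrist carries only the cap's weight (0.6 N). Handing in.

```bash
python3 -c "
from cell import *
print(job_done())"
```

```text
the job is handed in; nothing more can be done
None
```

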